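# Start the cryostat's pumping station in the right order

## Robot

A 6-joint arm with a two-finger parallel gripper is mounted at the origin on the work surface. World frame = base frame: x ahead of the robot, y to its left, z up, the work surface at z = 0. Lengths are in mm, angles in degrees, forces in N, time in s.
With the tool pointing down it reaches from about 300 to 850 mm from the base axis. Payload 4.2 kg.
Tool frame: the origin (TCP) lies at the very end of the fingers, on their centre line; the grasp point (between the pads) lies 19 mm behind it; z points along the fingers, y is the line along which they close (so a half turn about z gives the same grasp; the last joint's range is limited). The gripper opens to 91 mm and grips with 3 to 60 N. Pads are 32 mm wide; open, the fingers measure 118 mm over their backs; the gripper's body (76 mm by 178 mm) begins 60 mm behind the grasp point.
Start: joints at [64.057, 18.312, 89.639, -0, 72.044, -1.146], TCP at [241.168, 521.998, 213.976] pointing down, gripper open.
Joint ranges: [-177.97, 177.97], [-48.28, 115.42], [12.27, 149.76], [-77.06, 257.06], [2.81, 150.46], [-146.56, 146.56]. Speed limits (degrees/s): [147.25, 147.25, 180, 180, 180, 180].

## Interface

Orientations are given as [roll, pitch, yaw] about the fixed x, y, z axes, in that order (R = Rz(yaw) Ry(pitch) Rx(roll)).
In Python, from workcell import env, grab_frame gives the robot as it stands. The module is installed in compiled form; this text tells all that it offers.
- The arm moves only by the tool move_arm, never from a script. Its argument "plan" is a list of rows, each an object of numbers: "tx", "ty", "tz": the shift along the tool's x, y, z in cm; "wx", "wy", "wz": the turn, a rotation vector about the tool's x, y, z in rad. In form: [{"tx": .., "ty": .., "tz": .., "wx": .., "wy": .., "wz": ..}, ...]. A call has 1 to 12 rows; each row shifts and turns the commanded pose from where the row before left it, along the tool's axes as they then stand; what a row does not reach is not made up. A row lasts 1/12 s, in which the tool goes at most 41.7 mm and 7.16 degrees, less where a joint would pass 70% of its speed; a pose out of reach is approached as far as the arm can. A call is refused whole if a number of a shift passes 4.17 or a number of a turn 0.125, either way. A call with a gripper value outside its range is refused whole. "gripper" is the finger opening in cm, from 0 to 9.12, set as the call begins (left out, the last holds). The fingers move at their own pace and stop on an object; "force" is the grip in N (left out, the last holds). Time passes only in rows, so rows that do not move let the fingers close. It gives the time, the measured TCP pose, the force, the opening and the grip force at its end, in the units of the state.
- env.state(): the state, without advancing time (a new reading comes with each control period).
- grab_frame(name): name is "scene" or "top"; returns a dict with "color" (420x560x3 uint8, red, green, blue), "vfov" (degrees; the focal length in pixels is half the picture's height over the tangent of half this angle, whatever the lens; pixels are square), "cx", "cy" (the principal point, pixels), "view" (4x4, takes a point from world to camera coordinates). Camera axes: x right, y up, looking along -z (the intrinsics and any distortion apply to the point x, -y, -z); pixel columns grow to the right and rows downward; lengths in mm; the calibration is good to about 2 mm. A picture is of the moment at which its call begins. There is no depth.
- env.job_done(): hands the job in; it is judged then, once.
The state is a dict: "time_s": time; "qpos": joint angles; "qvel": joint speeds; "effort": joint torques, N m; "ee_pos": TCP position; "ee_rot": TCP orientation; "force": force on the tool from outside, world axes, zero at the start; "torque": the same for the moment, N m; "gripper_width": finger opening in mm; "gripper_force": force on a finger pad.
Only numpy, scipy, OpenCV 4.12 (cv2) and the standard library are available. Lean on these libraries where they do the work, as an engineer would, in place of code of your own. Each camera call takes 0.05 s, during which the arm holds its last target. There are 200 camera calls.

## Task

Start the cryostat's pumping station at its control box: press the raised far end of the green rocker switch (backing pump), then the blue one (turbo pump), then the yellow one (ion gauge), each lightly and until it snaps fully over and stays on. The red rocker (vent valve) must stay off throughout, and the loose fittings and the screwdriver on and around the box stay where they lie.

Things in the scene. Friction and masses are not known exactly. Their poses are not given: they have to be found in the camera images.
- control_box: Fixed heavy control box, 200 mm deep (x) x 270 wide (y). Origin: centre of underside; x away from its low front (robot side), y left along the switch row, z up. Top: grey panel sloping up along x by 0.21 rad, 45 mm high at x=-100, 72 mm at x=27 mm; then flat. Four rockers in random colour order on the slope, centres at x=-41, y=+-27.5 and +-82.5 mm, in black frames 3.5 mm proud.
- green_spot (a point): Spot to press on the green rocker (backing pump): white dot on the top face of its far half (box +x side), 11 mm from its middle; moves with it. Rocker: all one colour, 36 mm long along the slope, 24 mm wide, a shallow V of two halves. Off: near half parallel to the panel 6.5 mm above it, far half raised 0.36 rad, its end 6 mm higher. Axes when off: the box's, pitched with the slope.
- green_rocker (a joint): Green rocker angle, rad: 0 = off (far half up), 0.36 = on (far half down, parallel to the panel). Snap action: about 2 N down near the far end starts it; past 0.18 it snaps over and stays, before that it springs back. Its end sinks 6 mm to its stop. At its stop the soft-mounted switch gives about 1 mm per 3 N. Pressing the near half switches it off.
- blue_spot (a point): Spot on the blue rocker (turbo pump): white dot on its far half; shape, place and axes as for green_spot.
- blue_rocker (a joint): Angle of the blue rocker (turbo pump), rad: 0 = off (far half up), 0.36 = on (far half down). Snap action as for the green rocker.
- yellow_spot (a point): Spot on the yellow rocker (ion gauge): white dot on its far half; shape, place and axes as for green_spot.
- yellow_rocker (a joint): Angle of the yellow rocker (ion gauge), rad: 0 = off (far half up), 0.36 = on (far half down). Snap action as for the green rocker.
- red_spot (a point): Spot on the red rocker (vent valve): white dot on its far half; this switch must stay off; shape, place and axes as for green_spot.
- red_rocker (a joint): Angle of the red rocker (vent valve), rad: 0 = off (far half up), 0.36 = on (far half down). Snap action as for the green rocker.
- blank_flange: Loose steel blanking flange, stepped disc 55 mm across, 9 mm thick, lying on the flat rear top of the control box. Origin: centre of its underside. Bystander.
- brass_valve: Loose brass hand valve with a green handwheel (46 mm across) on top, 79 mm tall, foot 40 mm across, a side port towards its -x to 43 mm from its axis; stands on the table left of the box. Origin: centre of its foot. Bystander.
- screwdriver: Loose screwdriver with a red handle, 180 mm long, lying along its x on the table right of the box, 26 mm high. Origin: under its middle. Bystander.
- sample_stage: Loose gold-coloured sample stage, two round plates (60 and 44 mm across) on three thin posts with a small green chip on top, 41 mm tall, on the table beyond the box's far left corner. Origin: centre of its underside. Bystander.

How it is judged (in metres and radians):
On the way, in this order (a step that is already met when the one before it is completed fails the run):
1. the green backing pump rocker is switched on while blue and yellow are still off (value of joint green_rocker above 0.3 rad and value of joint each of blue_rocker, yellow_rocker below 0.1 rad), for 0.2 s.
2. then the blue turbo pump rocker is switched on while yellow is still off (value of joint each of green_rocker, blue_rocker above 0.3 rad and value of joint yellow_rocker below 0.1 rad), for 0.2 s.
3. then the yellow ion gauge rocker is switched on (value of joint each of green_rocker, blue_rocker, yellow_rocker above 0.3 rad), for 0.2 s.
At the end, for the whole second after the job is handed in: The green, blue and yellow rockers are all on (each joint above 0.30 rad of its 0.36), the red one is off (below 0.06 rad), and the flange, valve, screwdriver and sample stage lie still within 10 mm of where they started (all of step 3 and value of joint red_rocker below 0.06 rad and distance of each of blank_flange, brass_valve, screwdriver, sample_stage from where it was at the start of the episode below 0.01 m and linear speed of each of blank_flange, brass_valve, screwdriver, sample_stage below 0.02 m/s); the robot touches nothing.
It fails at once if the blue turbo pump rocker goes over while the green backing pump rocker is not on (value of joint blue_rocker above 0.18 rad and value of joint green_rocker below 0.26 rad).
It fails at once if the yellow ion gauge rocker goes over while the blue turbo pump rocker is not on (value of joint yellow_rocker above 0.18 rad and value of joint blue_rocker below 0.26 rad).
It fails at once if the red vent valve rocker is pressed past 0.14 rad (value of joint red_rocker above 0.14 rad).
It fails at once if anything is pressed hard by the robot (over 30 N) (contact force between any of the arm, the fingers and anything else above 30 N).
It fails at once if a loose bystander is pushed, lifted or carried (moved more than 15 mm) (distance of any of blank_flange, brass_valve, screwdriver, sample_stage from where it was at the start of the episode above 0.015 m).
It also fails if it takes over 40 s, if anything falls off the work surface, if the arm or the gripper's body presses on something with over 40 N, if the wrist force passes 120 N, or if a joint passes its speed limit or range.

## Working session

There is one attempt and no reset: what is moved stays moved. The work goes in short steps, Python scripts to look and compute and a tool call to move; the robot and the scene stay as the last step left them, time stands still between calls to the robot, and variables do not carry over. Pictures are saved under pics/ and viewed, at most 10 in all, crops included, and the job is handed in when it is done.

Besides the shell and the picture viewer there is one more tool, called by a JSON object that holds its "fn" and its "kwargs", one argument or row to a line. move_arm: Moves the arm, as the interface text tells. Its arguments: {"type":"object","properties":{"plan":{"type":"array","items":{"type":"object","properties":{"tx":{"type":"number"},"ty":{"type":"number"},"tz":{"type":"number"},"wx":{"type":"number"},"wy":{"type":"number"},"wz":{"type":"number"}}}},"gripper":{"type":"number"},"force":{"type":"number"}},"required":["plan"]}

```bash
mkdir -p pics
python3 - <<'E'
from workcell import env, grab_frame
import cv2,pickle
d={}
for n in("scene","top"):
    f=grab_frame(n); d[n]=f; cv2.imwrite(f"pics/{n}0.png",f["color"][:,:,::-1])
    print(n,{k:v for k,v in f.items() if k!="color"})
pickle.dump(d,open("f0.pkl","wb"))
print(env.state())
E
```

```text
scene {'vfov': 44.82534256796467, 'cx': 275.72643369763335, 'cy': 206.3635165078515, 'view': array([[ 2.20047481e-01,  9.75372128e-01, -1.51102002e-02,
        -1.93784196e+02],
       [-8.08596748e-01,  1.91043241e-01,  5.56483404e-01,
         4.75052024e+02],
       [ 5.45665104e-01, -1.10234713e-01,  8.30721315e-01,
        -1.50663727e+03],
       [ 0.00000000e+00,  0.00000000e+00,  0.00000000e+00,
         1.00000000e+00]])}
top {'vfov': 55.3466781073724, 'cx': 283.19515073463907, 'cy': 210.0918178858172, 'view': array([[-1.20751354e-01, -9.92679050e-01,  2.72299377e-03,
         1.23328860e+02],
       [ 9.67770761e-01, -1.17109904e-01,  2.22946237e-01,
        -6.40353880e+02],
       [-2.20995169e-01,  2.95562937e-02,  9.74826939e-01,
        -8.46778853e+02],
       [ 0.00000000e+00,  0.00000000e+00,  0.00000000e+00,
         1.00000000e+00]])}
{'time_s': 0.1, 'qpos': array([ 6.40569351e+01,  1.83494067e+01,  8.97016648e+01,  3.55166296e-04,
        7.20437869e+01, -1.14697707e+00]), 'qvel': array([ 0.01270604, -0.1055753 , -0.20188029, -0.11179647,  0.0352783 ,
        0.00525028]), 'effort': array([-8.03331259e-04, -4.13334167e+01, -2.32511348e+01,  7.27973180e-02,
        4.22607525e-02, -5.47906654e-05]), 'ee_pos': array([240.95151006, 521.56388101, 213.17479773]), 'ee_rot': array([-1.79905167e+02, -2.23641445e-03,  1.55203801e+02]), 'force': array([0.29511878, 0.63207053, 0.47703797]), 'torque': array([ 0.00700195, -0.02905471,  0.02053915]), 'gripper_force': 0.0, 'gripper_width': 91.21314916222681}
```

View pics/scene0.png

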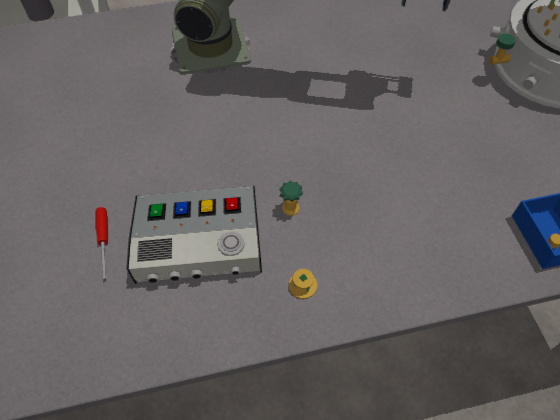

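View pics/top0.png

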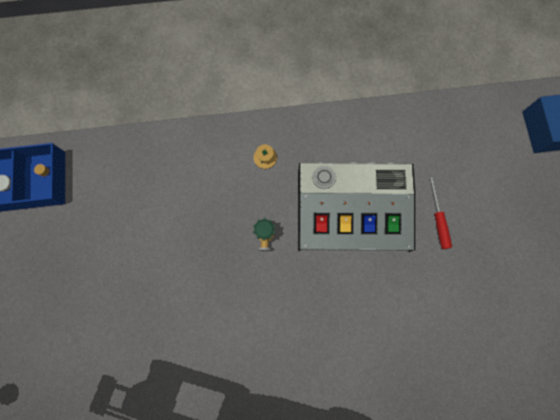

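The scene view shows green (156,211), blue (182,209), yellow (207,206) and red (232,204). In the top view, red is at (321,223), yellow (345,223), blue (369,223) and green (393,223). Next I'll enlarge both views to read the dots and the box corners.

Run:
```python
import cv2,pickle
d=pickle.load(open("f0.pkl","rb"))
def crop(n,x0,y0,w,h,s,o):
    c=d[n]["color"][y0:y0+h,x0:x0+w,::-1]
    c=cv2.resize(c,None,fx=s,fy=s,interpolation=cv2.INTER_CUBIC)
    for i in range(0,w,10): cv2.putText(c,str(x0+i),(i*s,10),0,.35,(0,255,255),1); cv2.line(c,(i*s,12),(i*s,18),(0,255,255))
    for i in range(0,h,10): cv2.putText(c,str(y0+i),(0,i*s+4),0,.35,(0,255,255),1)
    cv2.imwrite(o,c)
crop("scene",125,180,140,105,5,"pics/sc.png")
crop("top",295,158,125,98,6,"pics/tc.png")
```

```text
(no output)
```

View pics/sc.png

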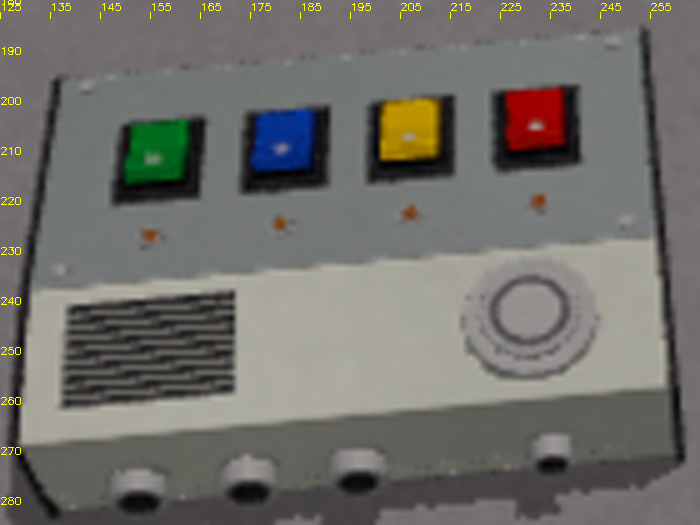

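View pics/tc.png

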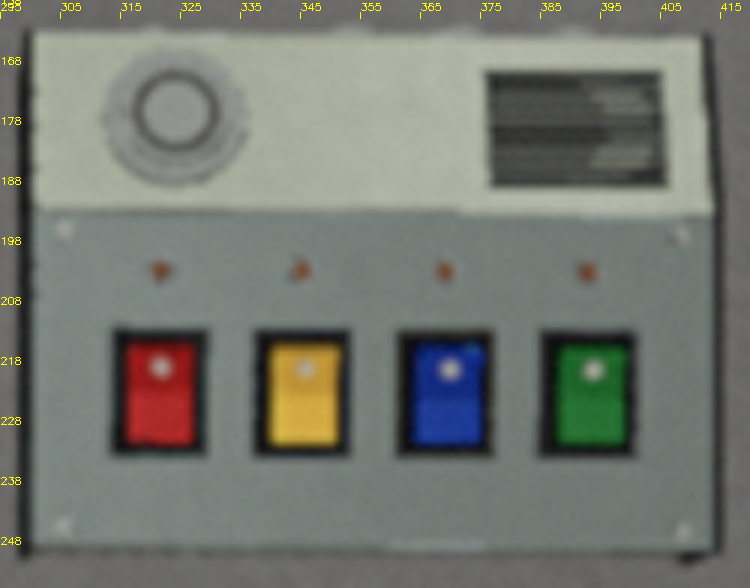

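Readings from the crops:

| Dot | Scene | Top |
|---|---|---|
| Green | (155,211.2) | (393.4,219.3) |
| Blue | (180.8,209.4) | (369.6,219.3) |
| Yellow | (206.2,207) | (345.4,219.1) |
| Red | (231.8,204.8) | (321.4,218.8) |

All four rockers are off.

```bash
cat > geo.py <<'E'
import numpy as np,pickle
from scipy.optimize import least_squares
d=pickle.load(open("f0.pkl","rb"))
def proj(n,P):
    f=d[n];P=np.atleast_2d(P);p=P@f["view"][:3,:3].T+f["view"][:3,3]
    F=210/np.tan(np.radians(f["vfov"]/2))
    return np.c_[f["cx"]+F*p[:,0]/-p[:,2],f["cy"]+F*-p[:,1]/-p[:,2]]
S=np.array([[155,211.2],[180.8,209.4],[206.2,207],[231.8,204.8]])
T=np.array([[393.4,219.3],[369.6,219.3],[345.4,219.1],[321.4,218.8]])
Y=np.array([-82.5,-27.5,27.5,82.5])
E
python3 - <<'E'
from geo import *
for i,n in enumerate("GBYR"):
    r=least_squares(lambda p:np.r_[proj("scene",p)[0]-S[i],proj("top",p)[0]-T[i]],[600,-100,60]);print(n,r.x.round(1),r.fun.round(2))
def pts(q):
    c,s=np.cos(q[2]),np.sin(q[2]);x=-33.1
    return np.c_[q[0]+c*x-s*Y,q[1]+s*x+c*Y,0*Y+69.9+q[3]]
for views in (("scene","top"),("top",),("scene",)):
  o=dict(scene=S,top=T)
  free=len(views)==2
  r=least_squares(lambda q:np.r_[tuple((proj(v,pts(q if free else np.r_[q,0]))-o[v]).ravel() for v in views)],[600,-100,0,0][:4 if free else 3])
  print(views,r.x.round(3),np.abs(r.fun).max().round(2)); print(pts(r.x if free else np.r_[r.x,0]).round(1))
E
```

```text
G [ 599.5 -203.1   68.4] [-0.04 -0.   -0.04  0.  ]
B [ 606.4 -148.7   66.8] [-0.27 -0.02 -0.28 -0.  ]
Y [613.4 -93.7  67.4] [-0.13 -0.   -0.14 -0.  ]
R [620.7 -38.8  67.7] [-0.25 -0.   -0.26 -0.01]
('scene', 'top') [ 6.42886e+02 -1.25325e+02 -1.29000e-01 -2.20300e+00] 0.46
[[ 599.5 -202.9   67.7]
 [ 606.5 -148.3   67.7]
 [ 613.6  -93.8   67.7]
 [ 620.7  -39.3   67.7]]
('top',) [ 6.42391e+02 -1.25219e+02 -1.28000e-01] 0.14
[[ 599.1 -202.8   69.9]
 [ 606.1 -148.3   69.9]
 [ 613.1  -93.7   69.9]
 [ 620.1  -39.2   69.9]]
('scene',) [ 6.44581e+02 -1.24878e+02 -1.30000e-01] 0.22
[[ 601.1 -202.4   69.9]
 [ 608.2 -147.9   69.9]
 [ 615.3  -93.3   69.9]
 [ 622.4  -38.8   69.9]]
```

The two views agree. The dots come out at about z = 68 against 69.9 expected, and the box yaw is about −7.4°. I'll press with closed fingers square to the sloped panel, centred past the far end, so the flat tip rests only on the far half.

```bash
cat >> geo.py <<'E'
from scipy.spatial.transform import Rotation as Ro
yaw=-.129;a=.21
bx=np.array([np.cos(yaw),np.sin(yaw),0]);by=np.array([-np.sin(yaw),np.cos(yaw),0]);ez=np.array([0,0,1.])
u=np.cos(a)*bx+np.sin(a)*ez; nrm=-np.sin(a)*bx+np.cos(a)*ez
Rt=np.c_[-u,by,-nrm]; O=np.array([643,-125.2,-1.])
def target(i,s=18,h=40): # s along slope from rocker middle, h above panel
    return O+bx*-41+by*Y[i]+ez*57.6+u*s+nrm*h
def rel(i,s=18,h=40):
    from workcell import env
    st=env.state();R=Ro.from_euler("xyz",st["ee_rot"],degrees=True).as_matrix()
    p=target(i,s,h)
    return dict(pos=st["ee_pos"].round(1),force=st["force"].round(2),rot_rad=Ro.from_matrix(R.T@Rt).as_rotvec().round(4),shift_cm_now=(R.T@(p-st["ee_pos"])/10).round(3),shift_cm_Rt=(Rt.T@(p-st["ee_pos"])/10).round(3),target=p.round(1))
E
python3 -c "
from geo import *
print(rel(0,18,60))"
```

```text
{'pos': array([241. , 521.6, 213.2]), 'force': array([0.3 , 0.63, 0.48]), 'rot_rad': array([-0.0335, -0.2087, -0.3025]), 'shift_cm_now': array([-62.665, -50.783,   9.496]), 'shift_cm_Rt': array([-41.658, -67.217,  18.505]), 'target': array([ 596.8, -202.4,  119. ])}
```

{"fn": "move_arm", "kwargs": {
  "plan": [
    {"wx": -0.0084,"wy": -0.0522,"wz": -0.0756},
    {"wx": -0.0084,"wy": -0.0522,"wz": -0.0756},
    {"wx": -0.0084,"wy": -0.0522,"wz": -0.0756},
    {"wx": -0.0084,"wy": -0.0522,"wz": -0.0756},
    {"tx": -1.7,"ty": -2.8,"tz": 0.38},
    {"tx": -1.7,"ty": -2.8,"tz": 0.38},
    {"tx": -1.7,"ty": -2.8,"tz": 0.38},
    {"tx": -1.7,"ty": -2.8,"tz": 0.38},
    {"tx": -1.7,"ty": -2.8,"tz": 0.38},
    {"tx": -1.7,"ty": -2.8,"tz": 0.38},
    {"tx": -1.7,"ty": -2.8,"tz": 0.38},
    {"tx": -1.7,"ty": -2.8,"tz": 0.38}
  ],
  "gripper": 0,
  "force": 10
}}

```text
schema error: expected keys tx, ty, tz, wx, wy, wz
```

{"fn": "move_arm", "kwargs": {
  "plan": [
    {"tx": -1.7,"ty": -2.8,"tz": 0.38},
    {"tx": -1.7,"ty": -2.8,"tz": 0.38},
    {"tx": -1.7,"ty": -2.8,"tz": 0.38},
    {"tx": -1.7,"ty": -2.8,"tz": 0.38},
    {"tx": -1.7,"ty": -2.8,"tz": 0.38},
    {"tx": -1.7,"ty": -2.8,"tz": 0.38},
    {"tx": -1.7,"ty": -2.8,"tz": 0.38},
    {"tx": -1.7,"ty": -2.8,"tz": 0.38},
    {"tx": -1.7,"ty": -2.8,"tz": 0.38},
    {"tx": -1.7,"ty": -2.8,"tz": 0.38},
    {},
    {}
  ]
}}

```text
schema error: expected keys tx, ty, tz, wx, wy, wz
```

```bash
python3 -c "
from geo import *
print(rel(0,18,60))"
```

```text
{'pos': array([241. , 521.6, 213.2]), 'force': array([0.3 , 0.63, 0.48]), 'rot_rad': array([-0.0335, -0.2087, -0.3025]), 'shift_cm_now': array([-62.665, -50.783,   9.496]), 'shift_cm_Rt': array([-41.658, -67.217,  18.505]), 'target': array([ 596.8, -202.4,  119. ])}
```

All six keys are required in every row.

{"fn": "move_arm", "kwargs": {
  "plan": [
    {"tx": 0,"ty": 0,"tz": 0,"wx": -0.0084,"wy": -0.0522,"wz": -0.0756},
    {"tx": 0,"ty": 0,"tz": 0,"wx": -0.0084,"wy": -0.0522,"wz": -0.0756},
    {"tx": 0,"ty": 0,"tz": 0,"wx": -0.0084,"wy": -0.0522,"wz": -0.0756},
    {"tx": 0,"ty": 0,"tz": 0,"wx": -0.0084,"wy": -0.0522,"wz": -0.0756},
    {"tx": -1.7,"ty": -2.8,"tz": 0.38,"wx": 0,"wy": 0,"wz": 0},
    {"tx": -1.7,"ty": -2.8,"tz": 0.38,"wx": 0,"wy": 0,"wz": 0},
    {"tx": -1.7,"ty": -2.8,"tz": 0.38,"wx": 0,"wy": 0,"wz": 0},
    {"tx": -1.7,"ty": -2.8,"tz": 0.38,"wx": 0,"wy": 0,"wz": 0},
    {"tx": -1.7,"ty": -2.8,"tz": 0.38,"wx": 0,"wy": 0,"wz": 0},
    {"tx": -1.7,"ty": -2.8,"tz": 0.38,"wx": 0,"wy": 0,"wz": 0},
    {"tx": -1.7,"ty": -2.8,"tz": 0.38,"wx": 0,"wy": 0,"wz": 0},
    {"tx": -1.7,"ty": -2.8,"tz": 0.38,"wx": 0,"wy": 0,"wz": 0}
  ],
  "gripper": 0,
  "force": 10
}}

```text
time_s: 1.1
ee_pos: [350.6, 280.3, 212.0]
ee_rot: [179.9, 12.1, 172.6]
force: [0.4, 0.1, 0.7]
gripper_width: 13.9
gripper_force: 0.0
```

{"fn": "move_arm", "kwargs": {
  "plan": [
    {"tx": -1.7,"ty": -2.8,"tz": 0.38,"wx": 0,"wy": 0,"wz": 0},
    {"tx": -1.7,"ty": -2.8,"tz": 0.38,"wx": 0,"wy": 0,"wz": 0},
    {"tx": -1.7,"ty": -2.8,"tz": 0.38,"wx": 0,"wy": 0,"wz": 0},
    {"tx": -1.7,"ty": -2.8,"tz": 0.38,"wx": 0,"wy": 0,"wz": 0},
    {"tx": -1.7,"ty": -2.8,"tz": 0.38,"wx": 0,"wy": 0,"wz": 0},
    {"tx": -1.7,"ty": -2.8,"tz": 0.38,"wx": 0,"wy": 0,"wz": 0},
    {"tx": -1.7,"ty": -2.8,"tz": 0.38,"wx": 0,"wy": 0,"wz": 0},
    {"tx": -1.7,"ty": -2.8,"tz": 0.38,"wx": 0,"wy": 0,"wz": 0},
    {"tx": -1.7,"ty": -2.8,"tz": 0.38,"wx": 0,"wy": 0,"wz": 0},
    {"tx": -1.7,"ty": -2.8,"tz": 0.38,"wx": 0,"wy": 0,"wz": 0},
    {"tx": 0,"ty": 0,"tz": 0,"wx": 0,"wy": 0,"wz": 0},
    {"tx": 0,"ty": 0,"tz": 0,"wx": 0,"wy": 0,"wz": 0}
  ]
}}

```text
time_s: 2.1
ee_pos: [487.2, -19.6, 209.7]
ee_rot: [179.9, 12.0, 172.4]
force: [-0.3, 0.1, -0.4]
gripper_width: 0.5
gripper_force: 0.0
```

```bash
python3 -c "
from geo import *
print(rel(0,18,60))"
```

```text
{'pos': array([487.2, -19.6, 209.7]), 'force': array([-0.26,  0.15, -0.4 ]), 'rot_rad': array([ 0.0011, -0.0006, -0.0041]), 'shift_cm_now': array([-11.114, -16.689,  11.598]), 'shift_cm_Rt': array([-11.039, -16.722,  11.622]), 'target': array([ 596.8, -202.4,  119. ])}
```

{"fn": "move_arm", "kwargs": {
  "plan": [
    {"tx": -1.38,"ty": -2.09,"tz": 0.3,"wx": 0,"wy": 0,"wz": -0.0005},
    {"tx": -1.38,"ty": -2.09,"tz": 0.3,"wx": 0,"wy": 0,"wz": -0.0005},
    {"tx": -1.38,"ty": -2.09,"tz": 0.3,"wx": 0,"wy": 0,"wz": -0.0005},
    {"tx": -1.38,"ty": -2.09,"tz": 0.3,"wx": 0,"wy": 0,"wz": -0.0005},
    {"tx": -1.38,"ty": -2.09,"tz": 0.3,"wx": 0,"wy": 0,"wz": -0.0005},
    {"tx": -1.38,"ty": -2.09,"tz": 0.3,"wx": 0,"wy": 0,"wz": -0.0005},
    {"tx": -1.38,"ty": -2.09,"tz": 0.3,"wx": 0,"wy": 0,"wz": -0.0005},
    {"tx": -1.38,"ty": -2.09,"tz": 0.3,"wx": 0,"wy": 0,"wz": -0.0005},
    {"tx": 0,"ty": 0,"tz": 2,"wx": 0,"wy": 0,"wz": 0},
    {"tx": 0,"ty": 0,"tz": 2,"wx": 0,"wy": 0,"wz": 0},
    {"tx": 0,"ty": 0,"tz": 2,"wx": 0,"wy": 0,"wz": 0},
    {"tx": 0,"ty": 0,"tz": 2,"wx": 0,"wy": 0,"wz": 0}
  ]
}}

```text
time_s: 3.1
ee_pos: [594.5, -198.6, 130.3]
ee_rot: [179.9, 12.0, 172.9]
force: [-0.0, 0.4, 0.1]
gripper_width: 0.8
gripper_force: 0.0
```

{"fn": "move_arm", "kwargs": {
  "plan": [
    {"tx": 0,"ty": 0,"tz": 1.5,"wx": 0,"wy": 0,"wz": 0},
    {"tx": 0,"ty": 0,"tz": 1.5,"wx": 0,"wy": 0,"wz": 0},
    {"tx": 0,"ty": 0,"tz": 0,"wx": 0,"wy": 0,"wz": 0},
    {"tx": 0,"ty": 0,"tz": 0,"wx": 0,"wy": 0,"wz": 0}
  ]
}}

```text
time_s: 3.43
ee_pos: [600.4, -199.4, 101.3]
ee_rot: [179.9, 11.9, 172.9]
force: [0.1, -0.6, 0.1]
gripper_width: 0.2
gripper_force: 0.0
```

```bash
python3 -c "
from geo import *
print(rel(0,18,25))
from workcell import grab_frame
import cv2
a=grab_frame('scene')['color'][150:255,110:250,::-1];b=grab_frame('top')['color'][165:270,330:470,::-1]
cv2.imwrite('pics/g1.png',cv2.resize(np.vstack([a,b])if 0 else np.hstack([a,b]),(800,300),interpolation=cv2.INTER_CUBIC))"
```

```text
{'pos': array([ 600.4, -199.4,  101.3]), 'force': array([ 0.1 , -0.6 ,  0.08]), 'rot_rad': array([ 0.0028, -0.0017,  0.005 ]), 'shift_cm_now': array([-0.059, -0.346,  1.698]), 'shift_cm_Rt': array([-0.058, -0.341,  1.699]), 'target': array([ 604. , -203.3,   84.8])}
```

View pics/g1.png

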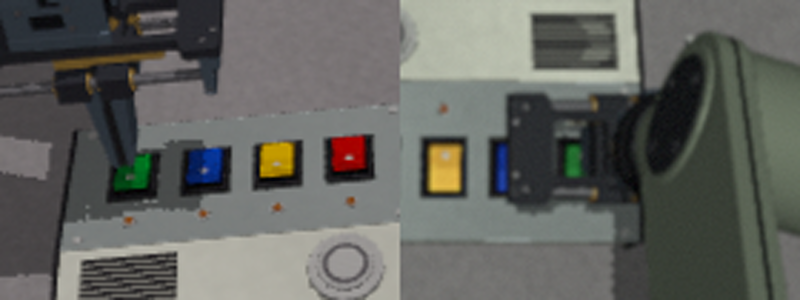

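The scene crop shows the tip above the green rocker, with the other rockers clear. I'll centre it laterally, then descend in small guarded steps.

{"fn": "move_arm", "kwargs": {
  "plan": [
    {"tx": 0.02,"ty": -0.17,"tz": 0.4,"wx": 0.001,"wy": 0,"wz": 0.002},
    {"tx": 0.02,"ty": -0.17,"tz": 0.4,"wx": 0.001,"wy": 0,"wz": 0.002},
    {"tx": 0,"ty": 0,"tz": 0.4,"wx": 0,"wy": 0,"wz": 0},
    {"tx": 0,"ty": 0,"tz": 0.4,"wx": 0,"wy": 0,"wz": 0},
    {"tx": 0,"ty": 0,"tz": 0.3,"wx": 0,"wy": 0,"wz": 0},
    {"tx": 0,"ty": 0,"tz": 0.3,"wx": 0,"wy": 0,"wz": 0},
    {"tx": 0,"ty": 0,"tz": 0.2,"wx": 0,"wy": 0,"wz": 0},
    {"tx": 0,"ty": 0,"tz": 0.1,"wx": 0,"wy": 0,"wz": 0},
    {"tx": 0,"ty": 0,"tz": 0,"wx": 0,"wy": 0,"wz": 0},
    {"tx": 0,"ty": 0,"tz": 0,"wx": 0,"wy": 0,"wz": 0}
  ]
}}

```text
time_s: 4.37
ee_pos: [605.3, -205.1, 77.5]
ee_rot: [-180.0, 12.1, 172.6]
force: [-0.2, 0.9, -0.9]
gripper_width: 0.5
gripper_force: 0.0
```

```bash
python3 -c "
from geo import *
print(rel(0,17,6.5))"
```

```text
{'pos': array([ 605.3, -205.1,   77.5]), 'force': array([-0.15,  0.93, -0.94]), 'rot_rad': array([-0.0003,  0.0007, -0.0005]), 'shift_cm_now': array([0.094, 0.164, 1.107]), 'shift_cm_Rt': array([0.093, 0.163, 1.107]), 'target': array([ 606.9, -203.7,   66.5])}
```

{"fn": "move_arm", "kwargs": {
  "plan": [
    {"tx": 0.09,"ty": 0.15,"tz": 0.15,"wx": 0,"wy": 0,"wz": 0},
    {"tx": 0,"ty": 0,"tz": 0.15,"wx": 0,"wy": 0,"wz": 0},
    {"tx": 0,"ty": 0,"tz": 0.15,"wx": 0,"wy": 0,"wz": 0},
    {"tx": 0,"ty": 0,"tz": 0.15,"wx": 0,"wy": 0,"wz": 0},
    {"tx": 0,"ty": 0,"tz": 0,"wx": 0,"wy": 0,"wz": 0},
    {"tx": 0,"ty": 0,"tz": 0,"wx": 0,"wy": 0,"wz": 0}
  ]
}}

```text
time_s: 4.87
ee_pos: [606.0, -203.8, 71.6]
ee_rot: [-180.0, 12.1, 172.6]
force: [0.7, 0.2, 0.1]
gripper_width: 0.4
gripper_force: 0.4
```

{"fn": "move_arm", "kwargs": {
  "plan": [
    {"tx": 0,"ty": 0,"tz": 0.1,"wx": 0,"wy": 0,"wz": 0},
    {"tx": 0,"ty": 0,"tz": 0.1,"wx": 0,"wy": 0,"wz": 0},
    {"tx": 0,"ty": 0,"tz": 0,"wx": 0,"wy": 0,"wz": 0}
  ]
}}

```text
time_s: 5.12
ee_pos: [605.8, -203.7, 69.1]
ee_rot: [-180.0, 12.0, 172.6]
force: [-0.6, -0.3, -0.8]
gripper_width: 0.5
gripper_force: 0.0
```

{"fn": "move_arm", "kwargs": {
  "plan": [
    {"tx": 0,"ty": 0,"tz": 0.1,"wx": 0,"wy": 0,"wz": 0},
    {"tx": 0,"ty": 0,"tz": 0.1,"wx": 0,"wy": 0,"wz": 0},
    {"tx": 0,"ty": 0,"tz": 0,"wx": 0,"wy": 0,"wz": 0}
  ]
}}

```text
time_s: 5.37
ee_pos: [606.2, -203.7, 67.4]
ee_rot: [-180.0, 12.0, 172.6]
force: [-1.8, 0.2, 3.3]
gripper_width: 0.2
gripper_force: 1.5
```

```bash
python3 -c "
from geo import *
print(rel(0,17,6.5))"
```

```text
{'pos': array([ 606.2, -203.7,   67.4]), 'force': array([-1.8 ,  0.25,  3.29]), 'rot_rad': array([-0.0002, -0.0002, -0.0004]), 'shift_cm_now': array([-0.041,  0.012,  0.105]), 'shift_cm_Rt': array([-0.041,  0.012,  0.105]), 'target': array([ 606.9, -203.7,   66.5])}
```

{"fn": "move_arm", "kwargs": {
  "plan": [
    {"tx": 0,"ty": 0,"tz": 0.1,"wx": 0,"wy": 0,"wz": 0},
    {"tx": 0,"ty": 0,"tz": 0,"wx": 0,"wy": 0,"wz": 0},
    {"tx": 0,"ty": 0,"tz": 0,"wx": 0,"wy": 0,"wz": 0}
  ]
}}

```text
time_s: 5.62
ee_pos: [606.6, -203.8, 66.8]
ee_rot: [-180.0, 12.1, 172.6]
force: [-3.0, 0.4, 4.0]
gripper_width: 0.4
gripper_force: 2.2
```

```bash
python3 -c "
from geo import *
print(rel(0,17,6.5))
from workcell import grab_frame
import cv2
a=grab_frame('scene')['color'][180:240,130:250,::-1]
cv2.imwrite('pics/g2.png',cv2.resize(a,(720,360),interpolation=cv2.INTER_CUBIC))"
```

```text
{'pos': array([ 606.6, -203.8,   66.8]), 'force': array([-2.97,  0.42,  4.04]), 'rot_rad': array([-0.0003,  0.0003, -0.0004]), 'shift_cm_now': array([-0.02 ,  0.011,  0.032]), 'shift_cm_Rt': array([-0.02 ,  0.011,  0.032]), 'target': array([ 606.9, -203.7,   66.5])}
```

View pics/g2.png

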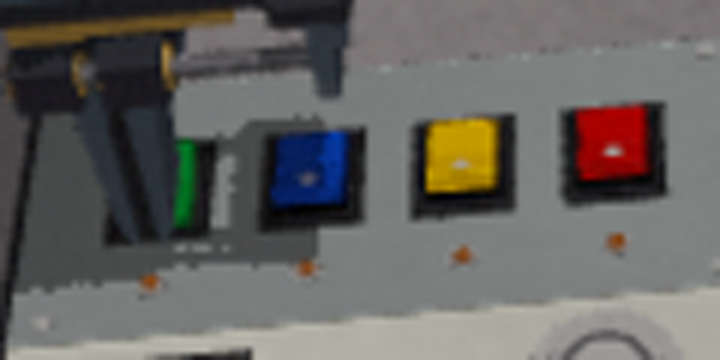

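The force tilts back about 36°, which is the normal of the far half when off. So the tip is bearing on the far half and it hasn't snapped yet. I'll keep pressing in 1 mm steps.

{"fn": "move_arm", "kwargs": {
  "plan": [
    {"tx": 0,"ty": 0,"tz": 0.1,"wx": 0,"wy": 0,"wz": 0},
    {"tx": 0,"ty": 0,"tz": 0,"wx": 0,"wy": 0,"wz": 0},
    {"tx": 0,"ty": 0,"tz": 0,"wx": 0,"wy": 0,"wz": 0}
  ]
}}

```text
time_s: 5.92
ee_pos: [606.9, -203.9, 66.0]
ee_rot: [-180.0, 12.1, 172.6]
force: [-4.0, 0.8, 5.9]
gripper_width: 0.7
gripper_force: 3.0
```

{"fn": "move_arm", "kwargs": {
  "plan": [
    {"tx": 0,"ty": 0,"tz": 0.1,"wx": 0,"wy": 0,"wz": 0},
    {"tx": 0,"ty": 0,"tz": 0,"wx": 0,"wy": 0,"wz": 0},
    {"tx": 0,"ty": 0,"tz": 0,"wx": 0,"wy": 0,"wz": 0}
  ]
}}

```text
time_s: 6.17
ee_pos: [607.2, -203.9, 65.3]
ee_rot: [-180.0, 12.1, 172.6]
force: [-3.8, 1.8, 8.1]
gripper_width: 0.4
gripper_force: 3.8
```

The force is rising at about 3 N/mm, which matches the stop. I'll lift and check.

{"fn": "move_arm", "kwargs": {
  "plan": [
    {"tx": 0,"ty": 0,"tz": -0.5,"wx": 0,"wy": 0,"wz": 0},
    {"tx": 0,"ty": 0,"tz": -1,"wx": 0,"wy": 0,"wz": 0},
    {"tx": 0,"ty": 0,"tz": -2,"wx": 0,"wy": 0,"wz": 0},
    {"tx": 0,"ty": 0,"tz": -2,"wx": 0,"wy": 0,"wz": 0},
    {"tx": 0,"ty": 0,"tz": 0,"wx": 0,"wy": 0,"wz": 0},
    {"tx": 0,"ty": 0,"tz": 0,"wx": 0,"wy": 0,"wz": 0}
  ]
}}

```text
time_s: 6.67
ee_pos: [596.6, -202.7, 119.6]
ee_rot: [-179.9, 12.2, 172.6]
force: [0.2, -0.4, -0.6]
gripper_width: 0.4
gripper_force: 0.0
```

```bash
python3 -c "
from geo import *
print(rel(0,17,60))
from workcell import grab_frame
import cv2
a=grab_frame('scene')['color'][170:250,130:250,::-1]
cv2.imwrite('pics/g3.png',cv2.resize(a,(720,480),interpolation=cv2.INTER_CUBIC))"
```

```text
{'pos': array([ 596.6, -202.7,  119.6]), 'force': array([ 0.16, -0.37, -0.59]), 'rot_rad': array([-0.001 ,  0.0036, -0.0004]), 'shift_cm_now': array([0.095, 0.03 , 0.058]), 'shift_cm_Rt': array([0.095, 0.029, 0.059]), 'target': array([ 595.8, -202.3,  118.8])}
```

View pics/g3.png

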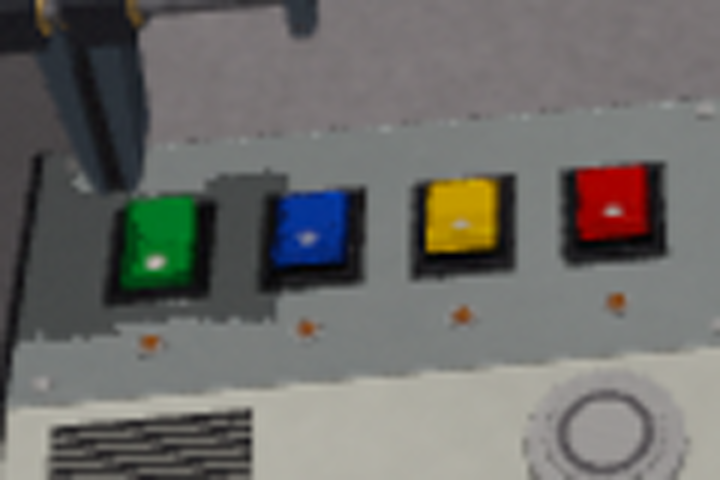

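Green is over: its dot moved from about (150,247) to (155,262) in the crop, and the other three are unchanged. Blue is next, 55 mm along tool y.

{"fn": "move_arm", "kwargs": {
  "plan": [
    {"tx": 0.02,"ty": 1.1,"tz": 0,"wx": 0,"wy": 0,"wz": 0},
    {"tx": 0.02,"ty": 1.1,"tz": 0,"wx": 0,"wy": 0,"wz": 0},
    {"tx": 0.02,"ty": 1.1,"tz": 0,"wx": 0,"wy": 0,"wz": 0},
    {"tx": 0.02,"ty": 1.1,"tz": 0,"wx": 0,"wy": 0,"wz": 0},
    {"tx": 0.02,"ty": 1.1,"tz": 0,"wx": 0,"wy": 0,"wz": 0},
    {"tx": 0,"ty": 0,"tz": 1,"wx": 0,"wy": 0,"wz": 0},
    {"tx": 0,"ty": 0,"tz": 1,"wx": 0,"wy": 0,"wz": 0},
    {"tx": 0,"ty": 0,"tz": 1,"wx": 0,"wy": 0,"wz": 0},
    {"tx": 0,"ty": 0,"tz": 0.5,"wx": 0,"wy": 0,"wz": 0},
    {"tx": 0,"ty": 0,"tz": 0,"wx": 0,"wy": 0,"wz": 0},
    {"tx": 0,"ty": 0,"tz": 0,"wx": 0,"wy": 0,"wz": 0}
  ]
}}

```text
time_s: 7.63
ee_pos: [609.0, -149.1, 83.1]
ee_rot: [-180.0, 12.0, 172.5]
force: [-0.3, -0.8, -0.1]
gripper_width: 0.3
gripper_force: 0.0
```

```bash
python3 -c "
from geo import *
print(rel(1,17,6.5))"
```

```text
{'pos': array([ 609. , -149.1,   83.1]), 'force': array([-0.26, -0.83, -0.15]), 'rot_rad': array([-0.0003, -0.0007, -0.0012]), 'shift_cm_now': array([-0.139,  0.056,  1.724]), 'shift_cm_Rt': array([-0.138,  0.055,  1.724]), 'target': array([ 613.9, -149.2,   66.5])}
```

{"fn": "move_arm", "kwargs": {
  "plan": [
    {"tx": -0.1,"ty": 0.05,"tz": 0.25,"wx": 0,"wy": 0,"wz": 0},
    {"tx": 0,"ty": 0,"tz": 0.25,"wx": 0,"wy": 0,"wz": 0},
    {"tx": 0,"ty": 0,"tz": 0.15,"wx": 0,"wy": 0,"wz": 0},
    {"tx": 0,"ty": 0,"tz": 0.15,"wx": 0,"wy": 0,"wz": 0},
    {"tx": 0,"ty": 0,"tz": 0.15,"wx": 0,"wy": 0,"wz": 0},
    {"tx": 0,"ty": 0,"tz": 0.15,"wx": 0,"wy": 0,"wz": 0},
    {"tx": 0,"ty": 0,"tz": 0.1,"wx": 0,"wy": 0,"wz": 0},
    {"tx": 0,"ty": 0,"tz": 0.1,"wx": 0,"wy": 0,"wz": 0},
    {"tx": 0,"ty": 0,"tz": 0.1,"wx": 0,"wy": 0,"wz": 0},
    {"tx": 0,"ty": 0,"tz": 0.1,"wx": 0,"wy": 0,"wz": 0},
    {"tx": 0,"ty": 0,"tz": 0.05,"wx": 0,"wy": 0,"wz": 0},
    {"tx": 0,"ty": 0,"tz": 0,"wx": 0,"wy": 0,"wz": 0}
  ]
}}

```text
time_s: 8.63
ee_pos: [613.1, -148.6, 68.6]
ee_rot: [-180.0, 12.0, 172.6]
force: [0.1, -0.7, 0.3]
gripper_width: 0.2
gripper_force: 0.1
```

{"fn": "move_arm", "kwargs": {
  "plan": [
    {"tx": 0,"ty": 0,"tz": 0.1,"wx": 0,"wy": 0,"wz": 0},
    {"tx": 0,"ty": 0,"tz": 0,"wx": 0,"wy": 0,"wz": 0},
    {"tx": 0,"ty": 0,"tz": 0,"wx": 0,"wy": 0,"wz": 0}
  ]
}}

```text
time_s: 8.88
ee_pos: [613.4, -148.7, 68.0]
ee_rot: [-180.0, 12.0, 172.6]
force: [-1.2, 0.4, 1.7]
gripper_width: 0.7
gripper_force: 0.9
```

Contact with the stop is at about z = 68, as it was for green. I'll go a little further, to about 5 N, then lift.

{"fn": "move_arm", "kwargs": {
  "plan": [
    {"tx": 0,"ty": 0,"tz": 0.1,"wx": 0,"wy": 0,"wz": 0},
    {"tx": 0,"ty": 0,"tz": 0.1,"wx": 0,"wy": 0,"wz": 0},
    {"tx": 0,"ty": 0,"tz": 0,"wx": 0,"wy": 0,"wz": 0},
    {"tx": 0,"ty": 0,"tz": 0,"wx": 0,"wy": 0,"wz": 0}
  ]
}}

```text
time_s: 9.22
ee_pos: [613.9, -148.8, 66.4]
ee_rot: [-180.0, 12.1, 172.6]
force: [-3.0, 0.4, 6.2]
gripper_width: 0.6
gripper_force: 2.6
```

{"fn": "move_arm", "kwargs": {
  "plan": [
    {"tx": 0,"ty": 0,"tz": -0.5,"wx": 0,"wy": 0,"wz": 0},
    {"tx": 0,"ty": 0,"tz": -1,"wx": 0,"wy": 0,"wz": 0},
    {"tx": 0,"ty": 0,"tz": -2,"wx": 0,"wy": 0,"wz": 0},
    {"tx": 0,"ty": 0,"tz": -2,"wx": 0,"wy": 0,"wz": 0},
    {"tx": 0,"ty": 0,"tz": 0,"wx": 0,"wy": 0,"wz": 0},
    {"tx": 0,"ty": 0,"tz": 0,"wx": 0,"wy": 0,"wz": 0}
  ]
}}

```text
time_s: 9.72
ee_pos: [603.4, -147.5, 121.3]
ee_rot: [-180.0, 12.2, 172.6]
force: [0.5, -0.3, 0.4]
gripper_width: 0.4
gripper_force: 0.0
```

```bash
python3 -c "
from geo import *
print(rel(2,17,60))
from workcell import grab_frame
import cv2
a=grab_frame('scene')['color'][170:250,130:250,::-1]
cv2.imwrite('pics/g4.png',cv2.resize(a,(720,480),interpolation=cv2.INTER_CUBIC))"
```

```text
{'pos': array([ 603.4, -147.5,  121.3]), 'force': array([ 0.54, -0.27,  0.44]), 'rot_rad': array([-0.0008,  0.0037, -0.0004]), 'shift_cm_now': array([0.099, 5.473, 0.23 ]), 'shift_cm_Rt': array([0.096, 5.473, 0.234]), 'target': array([610. , -93.2, 118.8])}
```

View pics/g4.png

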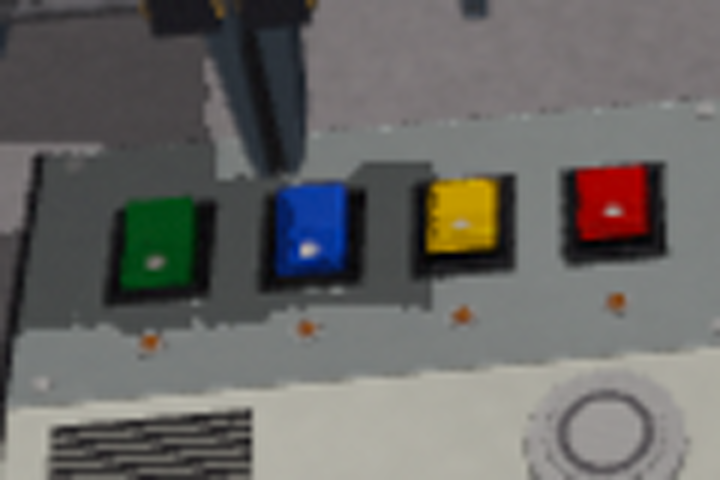

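Blue is over: its dot moved from (307,237) to (309,250), and green is still on. Yellow is next.

{"fn": "move_arm", "kwargs": {
  "plan": [
    {"tx": 0,"ty": 1.1,"tz": 0.04,"wx": 0,"wy": 0,"wz": 0},
    {"tx": 0,"ty": 1.1,"tz": 0.04,"wx": 0,"wy": 0,"wz": 0},
    {"tx": 0,"ty": 1.1,"tz": 0.04,"wx": 0,"wy": 0,"wz": 0},
    {"tx": 0,"ty": 1.1,"tz": 0.04,"wx": 0,"wy": 0,"wz": 0},
    {"tx": 0,"ty": 1.1,"tz": 0.04,"wx": 0,"wy": 0,"wz": 0},
    {"tx": 0,"ty": 0,"tz": 1,"wx": 0,"wy": 0,"wz": 0},
    {"tx": 0,"ty": 0,"tz": 1,"wx": 0,"wy": 0,"wz": 0},
    {"tx": 0,"ty": 0,"tz": 1,"wx": 0,"wy": 0,"wz": 0},
    {"tx": 0,"ty": 0,"tz": 0.5,"wx": 0,"wy": 0,"wz": 0},
    {"tx": 0,"ty": 0,"tz": 0,"wx": 0,"wy": 0,"wz": 0},
    {"tx": 0,"ty": 0,"tz": 0,"wx": 0,"wy": 0,"wz": 0}
  ]
}}

```text
time_s: 10.68
ee_pos: [617.2, -94.2, 82.8]
ee_rot: [-180.0, 12.0, 172.5]
force: [0.5, -0.2, 0.7]
gripper_width: 0.3
gripper_force: 0.0
```

```bash
python3 -c "
from geo import *
print(rel(2,17,6.5))"
```

```text
{'pos': array([617.2, -94.2,  82.8]), 'force': array([ 0.53, -0.16,  0.75]), 'rot_rad': array([-0.0005, -0.0007, -0.0011]), 'shift_cm_now': array([-0.036,  0.011,  1.676]), 'shift_cm_Rt': array([-0.035,  0.01 ,  1.676]), 'target': array([621. , -94.6,  66.5])}
```

{"fn": "move_arm", "kwargs": {
  "plan": [
    {"tx": 0,"ty": 0,"tz": 0.25,"wx": 0,"wy": 0,"wz": 0},
    {"tx": 0,"ty": 0,"tz": 0.25,"wx": 0,"wy": 0,"wz": 0},
    {"tx": 0,"ty": 0,"tz": 0.15,"wx": 0,"wy": 0,"wz": 0},
    {"tx": 0,"ty": 0,"tz": 0.15,"wx": 0,"wy": 0,"wz": 0},
    {"tx": 0,"ty": 0,"tz": 0.15,"wx": 0,"wy": 0,"wz": 0},
    {"tx": 0,"ty": 0,"tz": 0.15,"wx": 0,"wy": 0,"wz": 0},
    {"tx": 0,"ty": 0,"tz": 0.1,"wx": 0,"wy": 0,"wz": 0},
    {"tx": 0,"ty": 0,"tz": 0.1,"wx": 0,"wy": 0,"wz": 0},
    {"tx": 0,"ty": 0,"tz": 0.1,"wx": 0,"wy": 0,"wz": 0},
    {"tx": 0,"ty": 0,"tz": 0.1,"wx": 0,"wy": 0,"wz": 0},
    {"tx": 0,"ty": 0,"tz": 0.1,"wx": 0,"wy": 0,"wz": 0},
    {"tx": 0,"ty": 0,"tz": 0,"wx": 0,"wy": 0,"wz": 0}
  ]
}}

```text
time_s: 11.68
ee_pos: [620.7, -94.2, 67.9]
ee_rot: [-180.0, 12.1, 172.6]
force: [-1.1, -0.7, 2.1]
gripper_width: 0.6
gripper_force: 1.1
```

{"fn": "move_arm", "kwargs": {
  "plan": [
    {"tx": 0,"ty": 0,"tz": 0.1,"wx": 0,"wy": 0,"wz": 0},
    {"tx": 0,"ty": 0,"tz": 0.1,"wx": 0,"wy": 0,"wz": 0},
    {"tx": 0,"ty": 0,"tz": 0,"wx": 0,"wy": 0,"wz": 0},
    {"tx": 0,"ty": 0,"tz": 0,"wx": 0,"wy": 0,"wz": 0}
  ]
}}

```text
time_s: 12.02
ee_pos: [621.1, -94.2, 66.5]
ee_rot: [-180.0, 12.1, 172.6]
force: [-1.8, 1.2, 6.0]
gripper_width: 0.7
gripper_force: 2.6
```

The force pattern matches the other two. I'll lift clear and check.

{"fn": "move_arm", "kwargs": {
  "plan": [
    {"tx": 0,"ty": 0,"tz": -0.5,"wx": 0,"wy": 0,"wz": 0},
    {"tx": 0,"ty": 0,"tz": -1,"wx": 0,"wy": 0,"wz": 0},
    {"tx": 0,"ty": 0,"tz": -2,"wx": 0,"wy": 0,"wz": 0},
    {"tx": 0,"ty": 0,"tz": -2,"wx": 0,"wy": 0,"wz": 0},
    {"tx": 0,"ty": 0,"tz": -2,"wx": 0,"wy": 0,"wz": 0},
    {"tx": 0,"ty": 0,"tz": 0,"wx": 0,"wy": 0,"wz": 0},
    {"tx": 0,"ty": 0,"tz": 0,"wx": 0,"wy": 0,"wz": 0},
    {"tx": 0,"ty": 0,"tz": 0,"wx": 0,"wy": 0,"wz": 0}
  ]
}}

```text
time_s: 12.68
ee_pos: [605.0, -92.1, 138.7]
ee_rot: [-180.0, 12.0, 172.6]
force: [0.4, 0.6, -0.7]
gripper_width: 0.6
gripper_force: 0.0
```

```bash
python3 -c "
from workcell import grab_frame
import cv2
a=grab_frame('scene')['color'][170:310,90:330,::-1]
cv2.imwrite('pics/g5.png',cv2.resize(a,(792,462),interpolation=cv2.INTER_CUBIC))"
```

```text
(no output)
```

View pics/g5.png

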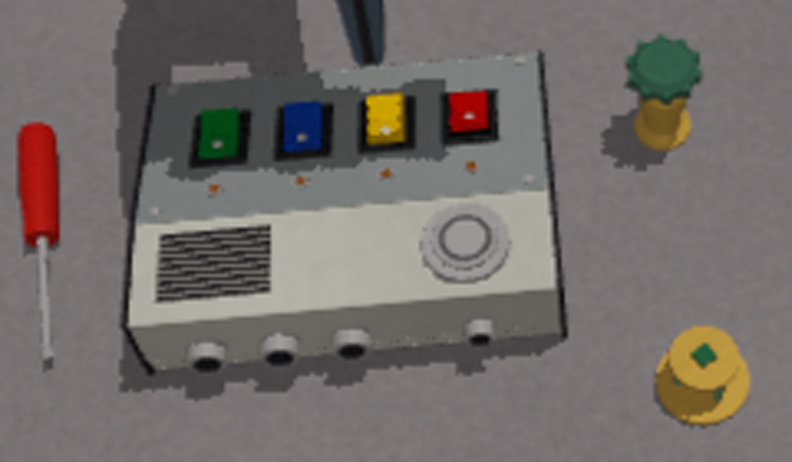

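The green, blue and yellow dots now sit low in their rockers (y≈145, 137, 130), while red's is still high (y≈116). The bystanders haven't moved, so I'm handing in.

```bash
python3 -c "
from workcell import env
print(env.job_done())"
```

```text
the job is handed in; nothing more can be done
None
```

I switched on green, then blue, then yellow, pressing at most about 9 N at the readings taken; red stayed off, the loose parts look unmoved, and the job was handed in after about 13 s (no verdict was returned).

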